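# Change over the gas supply to the set opening

## Task

Change the culture chamber over to the other gas: first shut the valve with the blue lever fully, and only then open the valve with the yellow lever until the lever points at the red tab on its plate. Leave the blue valve shut and everything else on the bench where it stands.

Things in the scene. Friction and masses are not known exactly. Their poses are not given: they have to be found in the camera images.
- blue_valve: bench gas valve with a blue lever, fixed: white plate, x and y -130 to +40 mm in this frame, 35 mm high, with a brass ball valve; origin on the table under the stem axis. Lever along this frame's -x when shut, along -y (in line with the brass pipe, top z = 62 mm) when fully open. Printed lines every 15 degrees round the stem; the long thick end ones mean shut and fully open
- blue_valve_stem (a point): point on the stem axis of the blue lever's valve, at the middle height of the lever, 90 mm above the table; axes as the valve's
- blue_lever (a joint): angle of the blue lever: 0 = shut (end stop), growing as it opens, counter-clockwise seen from above, to 1.571 = fully open (end stop). Starts well open. Stiff: it takes about 0.16 N m (2 to 3 N near its end) to turn and stays where it is left.
- blue_lever_tip (a point): centre of the free end of the blue lever, 95 mm from the stem axis, 90 mm above the table. The lever is a level bar 16 mm wide and 12 mm thick (z 84 to 96 mm), free underneath; a closed gripper can push it sideways. Its own -x axis points along the lever from the stem to the end.
- yellow_valve: bench gas valve with a yellow lever, fixed: white plate, x and y -130 to +40 mm in this frame, 35 mm high, with a brass ball valve; origin on the table under the stem axis. Lever along this frame's -x when shut, along -y (in line with the brass pipe, top z = 62 mm) when fully open. Printed lines every 15 degrees round the stem; the long thick end ones mean shut and fully open
- yellow_valve_stem (a point): point on the stem axis of the yellow lever's valve, at the middle height of the lever, 90 mm above the table; axes as the valve's
- yellow_lever (a joint): angle of the yellow lever: 0 = shut (end stop), growing as it opens, counter-clockwise seen from above, to 1.571 = fully open (end stop). Starts shut or very nearly so. Stiff: it takes about 0.16 N m (2 to 3 N near its end) to turn and stays where it is left.
- yellow_lever_tip (a point): centre of the free end of the yellow lever, 95 mm from the stem axis, 90 mm above the table. The lever is a level bar 16 mm wide and 12 mm thick (z 84 to 96 mm), free underneath; a closed gripper can push it sideways. Its own -x axis points along the lever from the stem to the end.
- mark_tab (a point): centre of the top of the small flat red tab (16 mm outward, 22 mm wide) on the yellow-lever valve's plate, 110 mm from the stem axis, 39 mm above the table. Its own -x axis points outward from the stem. The lever is set right when it points at the middle of the tab seen from above.
- mark (a joint): angle of the red tab about the stem, with the same zero and direction as the yellow lever's angle; the tab is stiff (1 N m) and must be left where it is
- dish: clear round culture dish with pink content, 64 mm across, 18 mm tall, standing near the blue-lever valve; a bystander, origin at the centre of its underside
- tip_box: blue box with a clear lid, 62 x 87 x 53 mm, standing near the yellow-lever valve; a bystander, origin at the centre of its underside
- well_plate: flat pale six-well culture plate, 86 x 128 x 20 mm; a bystander, origin at the centre of its underside
- medium: red medium bottle with white cap, 72 mm across, 150 mm tall; a bystander, origin at the centre of its underside
- jar: amber jar with black lid, 60 mm across, 75 mm tall; a bystander, origin at the centre of its underside

How it is judged:
By the outcome, as a careful person would: the job done as asked, in the order asked, and still so for the second after the job is handed in, with the robot touching nothing.
It also fails if it takes over 64 s, if anything falls off the work surface, if the arm or the gripper's body presses on something with over 40 N, if the wrist force passes 120 N, or if a joint passes its speed limit or range.

## Robot

A 6-joint arm with a two-finger parallel gripper is mounted at the origin on the work surface. World frame = base frame: x ahead of the robot, y to its left, z up, the work surface at z = 0. Lengths are in mm, angles in degrees, forces in N, time in s.
With the tool pointing down it reaches from about 400 to 825 mm from the base axis. Payload 7 kg.
Tool frame: the origin (TCP) lies at the very end of the fingers, on their centre line; the grasp point (between the pads) lies 19 mm behind it (robot.grasp_offset is the distance from the TCP to the grasp point, in mm); z points along the fingers, y is the line along which they close (so a half turn about z gives the same grasp; the last joint's range is limited). The gripper opens to 85 mm and grips with 20 to 120 N. Pads are 22 mm wide; open, the fingers measure 114 mm over their backs; the gripper's body (76 mm by 85 mm) begins 54 mm behind the grasp point. The pads swing forward as they close: fully open they stand 13 mm farther back than shut.
Start: joints at [80.564, 20.546, 0.682, 0, -70.136, -16.507], TCP at [295.307, 606.95, 231.302] pointing down, gripper open.
Joint ranges: [-176.03, 176.03], [-82.01, 121.73], [-58.28, 71.71], [-173.87, 95.51], [-174.79, -0.11], [-173.66, 173.66]. Speed limits (degrees/s): [136.94, 136.94, 172.46, 180, 180, 180].

## Interface

Orientations are given as [roll, pitch, yaw] about the fixed x, y, z axes, in that order (R = Rz(yaw) Ry(pitch) Rx(roll)).
In Python, from workcell import monitor, viewer, robot gives the robot as it stands. The module is installed in compiled form; this text tells all that it offers.
- The arm moves only by the shell command python3 -m pendant 'ROWS'. ROWS is text: rows parted by semicolons, each of 7 numbers parted by spaces: the finger opening in cm, from 0 to 8.54, then the shift along the world's x, y, z in cm, then the turn, a rotation vector about the world's x, y, z in degrees. A call has 1 to 12 rows; each row shifts and turns the commanded pose from where the row before left it; what a row does not reach is not made up. A row lasts 1/8 s, in which the tool goes at most 62.5 mm and 10.7 degrees, less where a joint would pass 70% of its speed; a pose out of reach is approached as far as the arm can. A call is refused whole if a number of a shift passes 6.25 or a number of a turn 10.7, either way. A call with a gripper value outside its range is refused whole. The fingers move at their own pace and stop on an object; the grip force is fixed at half the most. Time passes only in rows, so rows that do not move let the fingers close. It gives the time, the measured TCP pose, the force, the opening and the grip force at its end, in the units of the state.
- monitor.sense(): the state, without advancing time (a new reading comes with each control period).
- viewer.get_image(name): name is "scene" or "side" or "wrist"; returns the picture (480x640x3 uint8, red, green, blue); there is no depth.
- viewer.camera_params(name): a dict with "fov_y" (degrees; the focal length in pixels is half the picture's height over the tangent of half this angle, whatever the lens; pixels are square), "cx", "cy" (the principal point, pixels), "world_from_camera" (4x4, takes a point from camera to world coordinates). Camera axes: x right, y up, looking along -z (the intrinsics and any distortion apply to the point x, -y, -z); pixel columns grow to the right and rows downward; lengths in mm; the calibration is good to about 2 mm. A picture is of the moment at which its call begins: read the wrist's pose just before it. camera_params takes no time and is no camera call; for the wrist camera it gives the pose at the moment of the call.
- robot.hand_in(): hands the job in; it is judged then, once.
Trained networks look in the newest picture that a camera, given by its name, has taken for a name from the list of things; names that differ only in an ending like _2 or _b are one class to them, and where a whole thing is asked for, a point or a joint stands for the part that bears it (a point fixed in the world has none). Each returns a list of dicts, best first, with "confidence" (0 to 1); they miss things now and then, are a little off and sometimes report something else, mostly with a low value. They report only what shows in the picture. A call takes as long as a camera call.
- viewer.look_for(target, camera): "xyz" ([x, y, z] in mm, in the coordinates of the camera as it stood for that picture, good to about 4 mm: the middle of the surface that is visible of it).
- viewer.tip_of(target, camera): "xyz" ([x, y, z] in mm, in the coordinates of the camera as it stood for that picture, good to about 4 mm: a listed point, or the origin of a listed thing).
The state is a dict: "clock": time; "qpos": joint angles; "qd": joint speeds; "effort": joint torques, N m; "tcp_pos": TCP position; "ee_rot": TCP orientation; "ft_force": force on the tool from outside, world axes, zero at the start; "ft_torque": the same for the moment, N m; "finger_gap": finger opening in mm; "grip_force": force on a finger pad.
Only numpy, scipy, OpenCV 4.12 (cv2) and the standard library are available. Lean on these libraries where they do the work, as an engineer would, in place of code of your own. Each camera call takes 0.05 s, during which the arm holds its last target. There are 200 camera calls.

## Working session

There is one attempt and no reset: what is moved stays moved. The work goes in short steps, Python scripts to look and compute and a shell command to move; the robot and the scene stay as the last step left them, time stands still between calls to the robot, and variables do not carry over. Pictures are saved under pics/ and viewed, at most 10 in all, crops included, and the job is handed in when it is done.

```bash
mkdir -p pics; cat > h.py <<'E'
import numpy as np, cv2
from workcell import monitor, viewer, robot
def snap(cam,fn=None):
    im=viewer.get_image(cam)
    if fn: cv2.imwrite('pics/'+fn,im[:,:,::-1])
    return im
def find(t,cam,f='tip_of'):
    T=np.array(viewer.camera_params(cam)['world_from_camera'])
    r=getattr(viewer,f)(t,cam)
    return [(np.round((T@np.r_[d['xyz'],1])[:3],1).tolist(),round(d['confidence'],2)) for d in r[:2]]
def proj(p,cam):
    c=viewer.camera_params(cam);T=np.linalg.inv(np.array(c['world_from_camera']))
    q=T@np.r_[p,1];f=240/np.tan(np.radians(c['fov_y']/2))
    return c['cx']+f*q[0]/-q[2], c['cy']-f*q[1]/-q[2]
E
python3 - <<'E'
from h import *
s=monitor.sense();print(s['clock'],s['tcp_pos'],s['ee_rot'],s['finger_gap'])
for cam in('scene','side'):
    snap(cam,cam+'0.png')
    print(cam)
    for t in['blue_valve_stem','blue_lever_tip','yellow_valve_stem','yellow_lever_tip','mark_tab','dish','tip_box','well_plate','medium','jar']:
        print(t,find(t,cam))
E
```

```text
0.0 [295.11607418 606.53255759 230.36028899] [ 1.79905128e+02 -8.47975523e-03 -2.59511401e+01] 85.04603835232562
scene
blue_valve_stem [([522.9, 228.8, 93.7], 0.81)]
blue_lever_tip [([460.5, 159.2, 88.6], 0.64)]
yellow_valve_stem [([540.0, -225.6, 96.0], 0.72)]
yellow_lever_tip [([455.1, -257.6, 91.6], 0.55)]
mark_tab [([543.2, -225.3, 92.7], 0.33)]
dish [([607.6, 163.9, 2.7], 0.9)]
tip_box []
well_plate [([391.1, -552.6, 0.1], 0.77)]
medium []
jar [([390.0, 498.2, 1.5], 0.84)]
side
blue_valve_stem [([520.9, 228.3, 88.1], 0.88)]
blue_lever_tip [([458.6, 160.2, 87.0], 0.58)]
yellow_valve_stem [([543.2, -228.3, 91.0], 0.74), ([449.7, -257.4, 92.1], 0.31)]
yellow_lever_tip []
mark_tab [([542.8, -333.6, 39.5], 0.64), ([386.1, 502.0, -0.1], 0.58)]
dish [([609.5, 166.3, 0.5], 0.83), ([387.9, 502.4, -3.2], 0.24)]
tip_box [([646.9, -199.4, -1.0], 0.78), ([458.2, 160.4, 89.0], 0.33)]
well_plate []
medium [([576.8, 492.6, 0.6], 0.78)]
jar [([389.2, 501.4, -2.5], 0.6)]
```

View pics/scene0.png

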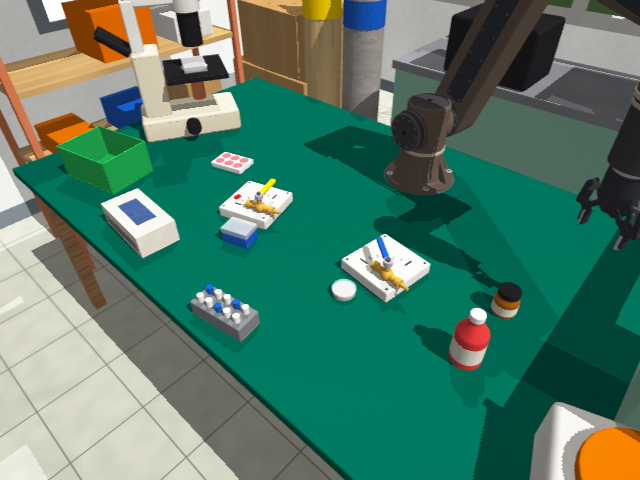

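View pics/side0.png

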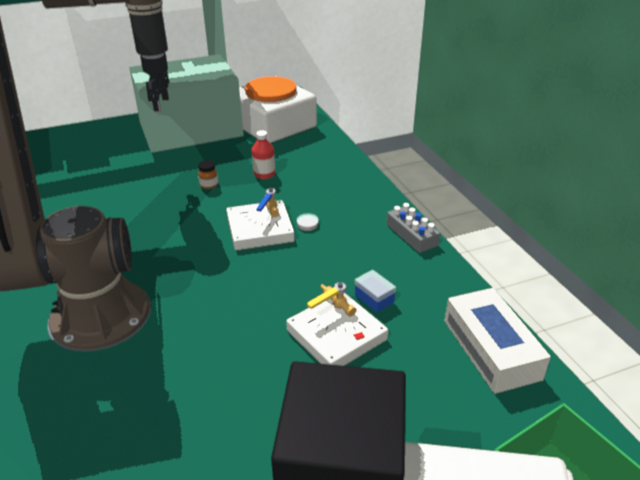

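Blue lever points roughly to 228°, yellow lever roughly to 200°; the tab is at the -y side of the yellow plate (side picture, pixel 359,336). Next I look from above the blue valve with the wrist camera.

```bash
python3 -m pendant '0 2 -4.6 1.6 0 0 0;0 2 -4.6 1.6 0 0 0;0 2 -4.6 1.6 0 0 0;0 2 -4.6 1.6 0 0 0;0 2 -4.6 1.6 0 0 0;0 2 -4.6 1.6 0 0 0;0 2 -4.6 1.6 0 0 0;0 2 -4.6 1.6 0 0 0;0 2 -4.6 1.6 0 0 0;0 0 0 0 0 0 0;0 0 0 0 0 0 0'
cat > look.py <<'E'
from h import *
import sys
c=sys.argv[1];fn=sys.argv[2]
s=monitor.sense();print(s['clock'],s['tcp_pos'],s['ee_rot'])
snap('wrist',fn)
print(viewer.camera_params('wrist'))
for t in[c+'_valve',c+'_valve_stem',c+'_lever_tip']+(['mark_tab'] if c=='yellow' else ['dish']): print(t,find(t,'wrist'))
E
python3 look.py blue w1.png
```

```text
clock: 2.48
tcp_pos: [475.2, 192.9, 375.1]
ee_rot: [-180.0, 0.0, -26.0]
ft_force: [-0.5, 0.9, 0.2]
finger_gap: 0.2
grip_force: 0.0
2.475 [475.16477173 192.85788894 375.12552606] [-1.79986876e+02  1.95270652e-02 -2.59971426e+01]
{'fov_y': 60.348915897778106, 'cx': 318.8818947211966, 'cy': 239.63406800145307, 'world_from_camera': array([[-4.37422846e-01,  8.66533981e-01,  2.40374945e-01,
         5.35087523e+02],
       [-8.99255917e-01, -4.21572606e-01, -1.16684762e-01,
         1.64578456e+02],
       [ 2.24180555e-04, -2.67199172e-01,  9.63641298e-01,
         5.15545342e+02],
       [ 0.00000000e+00,  0.00000000e+00,  0.00000000e+00,
         1.00000000e+00]])}
blue_valve [([519.4, 234.5, -2.4], 0.93)]
blue_valve_stem [([518.8, 235.9, 85.2], 0.98)]
blue_lever_tip [([460.9, 160.1, 84.6], 0.6)]
dish [([603.7, 167.4, 1.8], 0.58)]
```

View pics/w1.png

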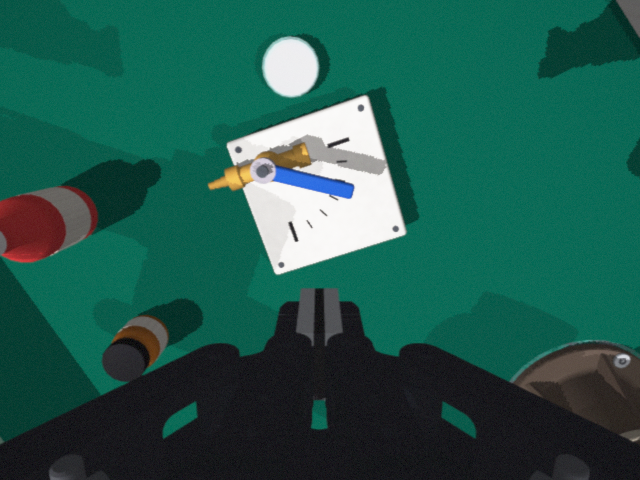

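The wrist picture shows the blue plate's corners at about (228,143), (368,96), (406,235), (277,273), the stem at (263,170), the lever end at (353,190), the open line at (339,142) and the shut line at (293,232). The dish is at (291,67), beyond the plate. Now I back-project these.

```bash
cat >> h.py <<'E'
def back(px,z,c):
    T=np.array(c['world_from_camera']);f=240/np.tan(np.radians(c['fov_y']/2))
    d=T[:3,:3]@np.array([(px[0]-c['cx'])/f,-(px[1]-c['cy'])/f,-1]);o=T[:3,3]
    return o+d*(z-o[2])/d[2]
E
python3 - <<'E'
from h import *
c=viewer.camera_params('wrist')
P=[back(p,35,c) for p in[(228,143),(368,96),(406,235),(277,273)]]
for i in range(4):
    d=P[(i+1)%4]-P[i];print(P[i].round(1),np.linalg.norm(d).round(1),np.degrees(np.arctan2(d[1],d[0])).round(1))
for n,p,z in[('stem',(263,170),96),('tip',(353,190),90),('open',(339,142),35),('shut',(293,232),35)]:print(n,back(p,z,c).round(1))
E
```

```text
[562.5 266.2  35. ] 165.1 -98.1
[539.3 102.7  35. ] 166.4 171.9
[374.6 126.1  35. ] 164.0 81.4
[399.2 288.2  35. ] 164.7 -7.7
stem [520.4 234.6  96. ]
tip [461.4 161.3  90. ]
open [508.5 152.4  35. ]
shut [437.3 246.8  35. ]
```

```bash
cat > plan.py <<'E'
from h import *
def u(a): a=np.radians(a);return np.array([np.cos(a),np.sin(a)])
def rows(S,seq,r=78):
    s=monitor.sense();p=np.array(s['tcp_pos'][:2]);print('q',np.round(s['qpos'],1),s['ee_rot'][2].round(1),s['tcp_pos'].round(1),s['ft_force'].round(1))
    for phi,off in seq:
        q=np.array(S)+r*u(phi)+off*u(phi+90);d=((q-p)/10).round(1);p=p+d*10;print(phi,off,q.round(),d)
E
python3 -c "
from plan import *
rows((520,233.5),[(231,40)]+[(a,19) for a in (231,221,211,201,191,181,175,172)])"
```

```text
q [ 44.1   1.5  -5.   -0.  -83.6  20. ] -25.9 [474.9 193.8 374.9] [-0.3 -0.6 -0.2]
231 40 [502. 148.] [ 2.7 -4.6]
231 19 [486. 161.] [-1.6  1.3]
221 19 [474. 168.] [-1.2  0.7]
211 19 [463. 177.] [-1.1  0.9]
201 19 [454. 188.] [-0.9  1.1]
191 19 [447. 200.] [-0.7  1.2]
181 19 [442. 213.] [-0.5  1.3]
175 19 [441. 221.] [-0.1  0.9]
172 19 [440. 226.] [-0.1  0.4]
```

```bash
python3 -m pendant '0 2.7 -4.6 0 0 0 -6.5;0 0 0 -5 0 0 -6.5;0 0 0 -6 0 0 0;0 0 0 -6 0 0 0;0 0 0 -6 0 0 0;0 0 0 -5 0 0 0;0 0 0 -2 0 0 0;0 0 0 0 0 0 0;0 0 0 0 0 0 0'
python3 -m pendant '0 -0.8 0.6 0 0 0 0;0 -0.8 0.7 0 0 0 0;0 -0.6 0.4 0 0 0 -5;0 -0.6 0.3 0 0 0 -5;0 -0.6 0.5 0 0 0 -5;0 -0.5 0.4 0 0 0 -5;0 0 0 0 0 0 0'
python3 -c "
from h import *
snap('side','s1.png');print(monitor.sense()['qpos'].round(1))
print(find('blue_lever_tip','side'));snap('scene');print(find('blue_lever_tip','scene'))"
```

```text
clock: 3.85
tcp_pos: [502.9, 147.7, 76.2]
ee_rot: [-179.9, -0.0, -38.9]
ft_force: [-0.4, -0.0, 0.8]
finger_gap: 0.3
grip_force: 0.0
clock: 4.72
tcp_pos: [462.9, 176.6, 75.9]
ee_rot: [-179.9, 0.0, -58.9]
ft_force: [-0.3, -0.2, 0.6]
finger_gap: -0.1
grip_force: 0.0
[ 43.6  13.1 -33.2  -0.  -43.6 -12.4]
[([437.8, 186.5, 86.9], 0.69), ([542.6, -228.1, -0.2], 0.32)]
[([609.1, 163.1, 1.6], 0.61), ([435.7, 183.5, 89.4], 0.58)]
```

```bash
python3 -m pendant '0 -0.5 0.5 0 0 0 -5;0 -0.4 0.6 0 0 0 -5;0 -0.4 0.6 0 0 0 -5;0 -0.3 0.6 0 0 0 -5;0 -0.3 0.6 0 0 0 -5;0 -0.2 0.7 0 0 0 -5;0 0 0.4 0 0 0 -3;0 -0.1 0.4 0 0 0 -3;0 0 0 0 0 0 0'
python3 -m pendant '0 0 0.3 0 0 0 -2;0 0 0 0 0 0 0'
python3 -m pendant '0 0 0.2 0 0 0 0;0 0 0 0 0 0 0'
```

```text
clock: 6.05
tcp_pos: [441.0, 219.6, 75.1]
ee_rot: [180.0, -0.0, -94.9]
ft_force: [0.2, 0.2, -0.3]
finger_gap: 0.0
grip_force: 0.4
clock: 6.3
tcp_pos: [441.0, 222.4, 75.1]
ee_rot: [180.0, -0.0, -96.9]
ft_force: [-2.2, -1.9, -1.0]
finger_gap: 0.2
grip_force: 0.9
clock: 6.55
tcp_pos: [441.1, 224.7, 75.1]
ee_rot: [180.0, -0.0, -96.9]
ft_force: [-1.6, -2.7, -1.6]
finger_gap: -0.2
grip_force: 1.0
```

```bash
for i in 1; do python3 -m pendant '0 0 0.2 0 0 0 0;0 0 0 0 0 0 0'; done
python3 -m pendant '0 0 0.2 0 0 0 0;0 0 0 0 0 0 0'
python3 -m pendant '0 0 0.2 0 0 0 0;0 0 0 0 0 0 0'
```

```text
clock: 6.8
tcp_pos: [441.0, 226.0, 75.1]
ee_rot: [180.0, -0.1, -96.9]
ft_force: [-0.2, -6.2, -0.4]
finger_gap: -0.0
grip_force: 2.8
clock: 7.05
tcp_pos: [440.9, 226.2, 75.0]
ee_rot: [179.9, -0.3, -96.9]
ft_force: [3.8, -14.6, 1.8]
finger_gap: 0.1
grip_force: 6.3
clock: 7.3
tcp_pos: [440.8, 226.5, 75.0]
ee_rot: [179.9, -0.4, -97.0]
ft_force: [6.8, -20.6, 4.7]
finger_gap: -0.1
grip_force: 9.7
```

End stop met (force rises sharply, position stands still). Back off, lift, check blue, then go over yellow.

```bash
python3 -m pendant '0 0 -1.5 0 0 0 0;0 0 -2.5 0 0 0 0;0 0 0 6 0 0 0;0 0 0 6 0 0 0;0 0 0 6 0 0 0;0 0 0 6 0 0 0;0 0 0 6 0 0 0;0 3 3 0 0 0 9;0 3 3 0 0 0 9;0 0 3 0 0 0 9;0 0 0 0 0 0 0;0 0 0 0 0 0 0'
python3 look.py blue w2.png
python3 -m pendant '0 0 -6 0 0 0 0;0 0 -6 0 0 0 0;0 0 -6 0 0 0 0;0 0 -6 0 0 0 0;0 0 -6 0 0 0 0;0 0 -6 0 0 0 0;0 0 -5 0 0 0 0;0 0 0 0 0 0 0;0 0 0 0 0 0 0'
python3 look.py yellow w3.png
```

```text
clock: 8.8
tcp_pos: [501.3, 280.3, 375.4]
ee_rot: [-180.0, 0.0, -70.0]
ft_force: [-0.5, -0.3, 0.6]
finger_gap: 0.1
grip_force: 0.0
8.8 [501.29869979 280.34468629 375.39873487] [-1.79980335e+02  1.57233371e-02 -7.00182322e+01]
{'fov_y': 60.348915897778106, 'cx': 318.8818947211966, 'cy': 239.63406800145307, 'world_from_camera': array([[-9.39833737e-01,  3.29173174e-01,  9.14197335e-02,
         5.23789172e+02],
       [-3.41632028e-01, -9.05810250e-01, -2.50590002e-01,
         2.17653319e+02],
       [ 3.21425483e-04, -2.66744847e-01,  9.63767131e-01,
         5.16348929e+02],
       [ 0.00000000e+00,  0.00000000e+00,  0.00000000e+00,
         1.00000000e+00]])}
blue_valve [([519.8, 230.2, -2.7], 0.98)]
blue_valve_stem [([519.3, 231.7, 86.4], 0.9)]
blue_lever_tip [([424.6, 246.9, 84.5], 0.89)]
dish [([607.4, 166.4, 0.9], 0.71)]
clock: 10.18
tcp_pos: [501.1, -129.3, 375.4]
ee_rot: [-180.0, 0.0, -70.0]
ft_force: [1.0, 0.8, -0.2]
finger_gap: 0.1
grip_force: 0.0
10.175 [ 501.05555405 -129.25633502  375.42691519] [-1.79974814e+02  7.16071786e-03 -7.00219089e+01]
{'fov_y': 60.348915897778106, 'cx': 318.8818947211966, 'cy': 239.63406800145307, 'world_from_camera': array([[-9.39387805e-01,  3.30326295e-01,  9.18427521e-02,
         5.23844850e+02],
       [-3.42856021e-01, -9.05484246e-01, -2.50096040e-01,
        -1.91119785e+02],
       [ 5.48866942e-04, -2.66426010e-01,  9.63855217e-01,
         5.16153533e+02],
       [ 0.00000000e+00,  0.00000000e+00,  0.00000000e+00,
         1.00000000e+00]])}
yellow_valve []
yellow_valve_stem []
yellow_lever_tip [([454.7, -254.5, 82.8], 0.61)]
mark_tab []
```

View pics/w2.png

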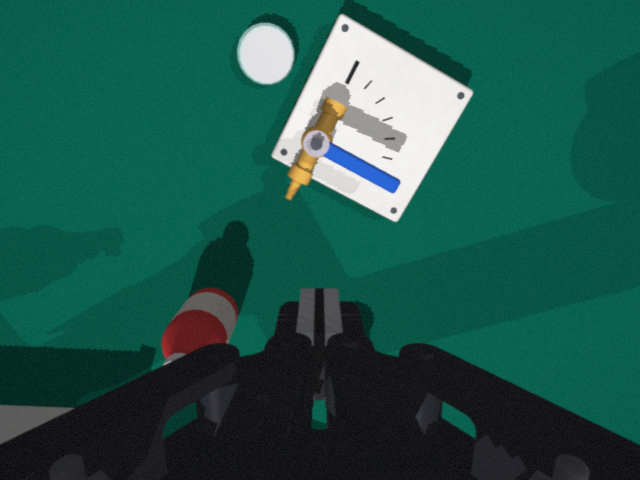

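View pics/w3.png

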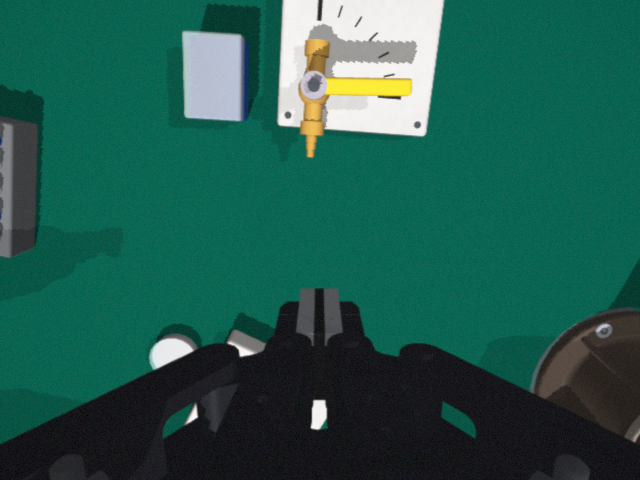

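Blue: the lever (tip at 397,186) is parallel to the plate edge and covers the shut line, so it is shut. Yellow: the stem is at (313,85) and the lever tip at (410,87), but the tab is outside the view. I move 9 cm further in -y.

```bash
python3 -m pendant '0 0 -4.5 0 0 0 0;0 0 -4.5 0 0 0 0;0 0 0 0 0 0 0;0 0 0 0 0 0 0'
python3 look.py yellow w4.png; python3 -c "
from h import *
for i in range(3):
  snap('wrist')
  for t in ['yellow_valve_stem','yellow_lever_tip','mark_tab']: print(t,find(t,'wrist'))"
```

```text
clock: 10.92
tcp_pos: [501.4, -218.5, 375.1]
ee_rot: [180.0, 0.0, -69.9]
ft_force: [0.2, 0.7, 0.3]
finger_gap: -0.1
grip_force: 0.0
10.925 [ 501.42205739 -218.537377    375.1464997 ] [ 1.79991435e+02  1.52262825e-02 -6.99350999e+01]
{'fov_y': 60.348915897778106, 'cx': 318.8818947211966, 'cy': 239.63406800145307, 'world_from_camera': array([[-9.39077872e-01,  3.31058406e-01,  9.23746859e-02,
         5.24206337e+02],
       [-3.43703337e-01, -9.05207640e-01, -2.49934281e-01,
        -2.80652082e+02],
       [ 8.75426632e-04, -2.66457241e-01,  9.63846343e-01,
         5.16025391e+02],
       [ 0.00000000e+00,  0.00000000e+00,  0.00000000e+00,
         1.00000000e+00]])}
yellow_valve [([539.9, -225.2, -7.5], 0.77)]
yellow_valve_stem [([539.6, -224.3, 89.2], 0.55)]
yellow_lever_tip [([456.9, -253.8, 86.5], 0.73)]
mark_tab [([541.1, -335.4, 37.4], 0.76)]
yellow_valve_stem [([539.4, -224.1, 86.6], 0.68)]
yellow_lever_tip [([454.5, -258.4, 83.6], 0.75)]
mark_tab [([538.8, -337.4, 39.3], 0.84)]
yellow_valve_stem [([540.2, -225.9, 85.6], 0.91)]
yellow_lever_tip [([454.8, -254.1, 84.6], 0.94)]
mark_tab [([538.7, -335.0, 38.4], 0.56)]
yellow_valve_stem [([539.5, -225.6, 89.3], 0.84)]
yellow_lever_tip [([450.8, -253.9, 84.8], 0.66)]
mark_tab [([542.0, -337.2, 36.8], 0.6), ([542.1, -226.8, -3.7], 0.35)]
```

View pics/w4.png

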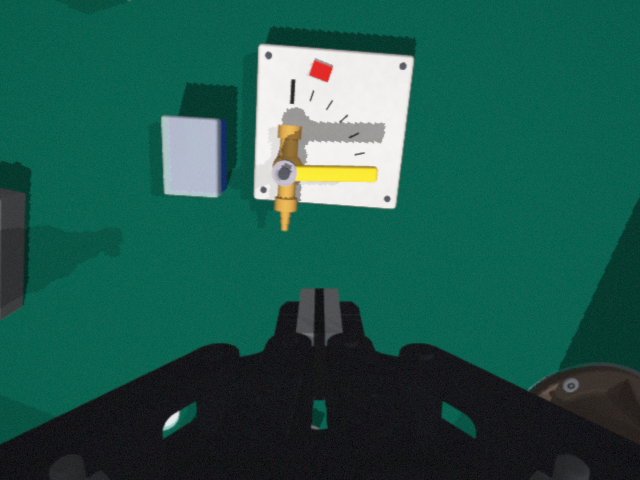

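The picture shows the stem at (285,172), the lever tip at (377,174), the red tab at (321,70) and the tip box to the left. Refining with colour segmentation.

```bash
cat > meas.py <<'E'
from h import *
def ang(v): return np.degrees(np.arctan2(v[1],v[0]))%360
def meas(im,c,S=None,show=True):
    h=cv2.cvtColor(im,cv2.COLOR_RGB2HSV);k=np.ones((3,3))
    def big(m):
        n,l,s,ce=cv2.connectedComponentsWithStats(m.astype(np.uint8));i=1+np.argmax(s[1:,4]);return l==i,s[i,4],ce[i]
    roi=np.zeros(im.shape[:2],bool);roi[:285]=1
    red,a,_=big(((h[...,0]<6)|(h[...,0]>174))&(h[...,1]>180)&(h[...,2]>90)&roi)
    B=lambda m,z:np.array([back(p[::-1],z,c)[:2] for p in np.argwhere(m)])
    pr=B(red,39);tab=np.array(cv2.minAreaRect(pr.astype(np.float32))[0])
    yel,b,_=big((abs(h[...,0].astype(int)-29)<4)&(h[...,1]>180)&(h[...,2]>150)&roi)
    py=B(yel,96);L=cv2.minAreaRect(py.astype(np.float32));lv=cv2.fitLine(py.astype(np.float32),cv2.DIST_L2,0,.01,.01).ravel()
    print('tab',tab.round(1),pr.mean(0).round(1),a,'lever',py.mean(0).round(1),b,'dir',ang(-lv[:2] if lv[0]>0 else lv[:2]).round(1),'box',L)
    return tab,py.mean(0),lv
if __name__=='__main__':
    im=cv2.imread('pics/w4.png')[:,:,::-1];c=viewer.camera_params('wrist')
    tab,ly,lv=meas(np.ascontiguousarray(im),c)
    P=[back(p,35,c) for p in[(260,44),(413,56),(396,208),(254,199)]]
    for i in range(4):
        d=P[(i+1)%4]-P[i];print(P[i].round(1),np.linalg.norm(d).round(1),ang(d).round(1))
    h=[back(p,35,c)[:2] for p in[(268,56),(403,66),(387,199),(263.5,189.5)]]
    print('holes mean',np.mean(h,0));
    for z in(96,104): print(back((285,172),z,c))
    for S in[(540,-226),(541,-228),(539,-225)]: print(S,ang(tab-S))
E
python3 meas.py
```

```text
tab [ 541.5 -335.8] [ 541.4 -335.7] 268 lever [ 491.1 -243.1] 979 dir 199.4 box ((491.19586181640625, -243.19137573242188), (80.95262145996094, 12.060131072998047), 20.04283905029297)
[ 611.5 -339.    35. ] 164.7 195.9
[ 453.1 -384.2   35. ] 166.6 106.6
[ 405.5 -224.6   35. ] 168.0 16.4
[ 566.7 -177.2   35. ] 167.9 285.5
holes mean [ 509.5779533  -281.16765005]
[ 540.23998429 -227.45943575   96.        ]
[ 539.93070665 -228.48880634  104.        ]
(540, -226) 270.76124838665334
(541, -228) 270.24369559532306
(539, -225) 271.2715341068905
```

```bash
python3 -c "
from plan import *
rows((540,-226.5),[(199.6,-40),(199.6,-19)]+[(a,-18) for a in range(205,264,5)]+[(263,-18)])"
```

```text
q [ -3.1   4.9  -1.2  -0.  -83.9  23.1] -70.0 [ 501.3 -219.1  375.2] [0.2 0.1 0. ]
199.6 -40 [ 453. -215.] [-4.8  0.4]
199.6 -19 [ 460. -235.] [ 0.7 -2. ]
205 -18 [ 462. -243.] [ 0.1 -0.8]
210 -18 [ 463. -250.] [ 0.2 -0.7]
215 -18 [ 466. -256.] [ 0.2 -0.6]
220 -18 [ 469. -263.] [ 0.3 -0.7]
225 -18 [ 472. -269.] [ 0.4 -0.6]
230 -18 [ 476. -275.] [ 0.4 -0.6]
235 -18 [ 481. -280.] [ 0.4 -0.5]
240 -18 [ 485. -285.] [ 0.5 -0.5]
245 -18 [ 491. -290.] [ 0.5 -0.4]
250 -18 [ 496. -294.] [ 0.6 -0.5]
255 -18 [ 502. -297.] [ 0.6 -0.3]
260 -18 [ 509. -300.] [ 0.6 -0.3]
263 -18 [ 513. -302.] [ 0.4 -0.2]
```

```bash
python3 -m pendant '0 -4.8 0.4 0 0 0 0;0 0 0 -6 0 0 0;0 0 0 -6 0 0 0;0 0 0 -6 0 0 0;0 0 0 -6 0 0 0;0 0 0 -4 0 0 0;0 0 0 -2 0 0 0;0 0 0 0 0 0 0;0 0.7 -2 0 0 0 0;0 0 0 0 0 0 0'
python3 -m pendant '0 0.1 -0.8 0 0 0 5;0 0.2 -0.7 0 0 0 5;0 0.2 -0.6 0 0 0 5;0 0.3 -0.7 0 0 0 5;0 0.4 -0.6 0 0 0 5;0 0.4 -0.6 0 0 0 5;0 0.4 -0.5 0 0 0 5;0 0.5 -0.5 0 0 0 5;0 0.5 -0.4 0 0 0 5;0 0 0 0 0 0 0'
python3 -c "
from h import *
for cam in('side','scene','wrist'):
  snap(cam,'m_'+cam+'.png');print(cam,find('yellow_lever_tip',cam))"
```

```text
clock: 13.02
tcp_pos: [461.4, -235.8, 76.4]
ee_rot: [-179.9, -0.1, -70.0]
ft_force: [-0.4, 0.0, 0.7]
finger_gap: -0.1
grip_force: 0.0
clock: 14.28
tcp_pos: [490.5, -289.0, 76.1]
ee_rot: [-180.0, -0.1, -25.0]
ft_force: [0.6, 0.6, -0.4]
finger_gap: 0.0
grip_force: 0.2
side [([494.2, -314.5, 95.1], 0.6)]
scene [([501.8, -312.7, 91.7], 0.57), ([538.9, -334.0, 35.7], 0.57)]
wrist [([503.4, -309.6, 85.1], 0.63)]
```

```bash
python3 -m pendant '0 0.6 -0.5 0 0 0 5;0 0.6 -0.3 0 0 0 5;0 0.6 -0.3 0 0 0 5;0 0.4 -0.2 0 0 0 3;0 0 0 0 0 0 0;0 0 0 0 0 0 0'
python3 -c "
from h import *
from meas import meas
for cam in('side','scene','wrist'):
  im=snap(cam,'n_'+cam+'.png');print(cam,find('yellow_lever_tip',cam))
meas(im,viewer.camera_params('wrist'))"
```

```text
clock: 15.32
tcp_pos: [512.4, -302.0, 75.3]
ee_rot: [180.0, -0.0, -7.0]
ft_force: [-0.3, 0.7, -0.2]
finger_gap: 0.6
grip_force: 0.0
side [([525.5, -320.8, 89.6], 0.56), ([645.8, -204.2, -0.8], 0.45)]
scene [([531.9, -318.9, 94.5], 0.59)]
wrist [([532.0, -318.7, 82.4], 0.72)]
tab [ 542.5 -335.2] [ 542.7 -335.1] 1718 lever [ 538.7 -250.1] 15 dir 242.1 box ((538.7025146484375, -250.1313018798828), (1.4028773307800293, 1.2366664409637451), 45.287109375)
```

View pics/n_wrist.png

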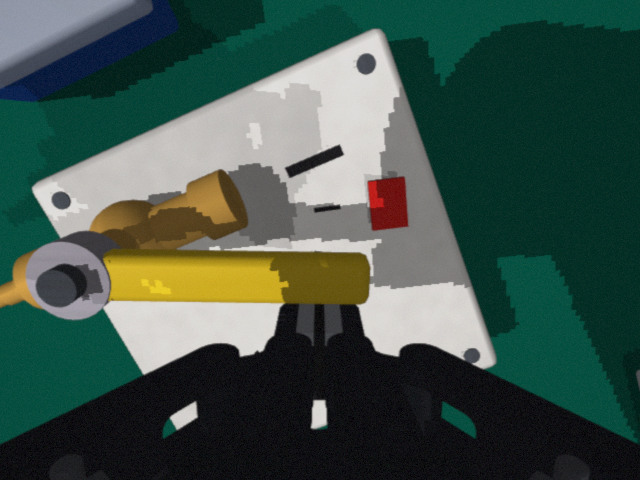

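```bash
python3 -m pendant '0 0.4 -0.1 0 0 0 3;0 0.2 0 0 0 0 1;0 0 0 0 0 0 0;0 -2 0 0 0 0 0;0 -1 0 4 0 0 0;0 -1 0 6 0 0 0;0 0 0 6 0 0 0;0 0 0 6 0 0 0;0 0 0 3 0 0 0;0 0 2 0 0 0 0;0 0 0 0 0 0 0;0 0 0 0 0 0 0'
cat > an.py <<'E'
from h import *
from meas import meas,ang
import sys
R=[]
for i in range(3):
    im=snap('wrist',sys.argv[1]);c=viewer.camera_params('wrist')
    for t in['yellow_valve_stem','yellow_lever_tip','mark_tab']: print(t,find(t,'wrist'))
tab,ly,lv=meas(im,c);S=np.array([540,-226.5]);print('tab ang',ang(tab-S),'lever centroid ang',ang(ly-S))
E
python3 an.py v1.png
```

```text
clock: 17.12
tcp_pos: [478.1, -282.6, 324.3]
ee_rot: [-180.0, 0.1, -2.9]
ft_force: [0.2, -0.4, -0.1]
finger_gap: -0.2
grip_force: 0.0
yellow_valve_stem [([538.5, -222.5, 87.0], 0.61)]
yellow_lever_tip [([537.0, -316.6, 84.7], 0.88)]
mark_tab [([541.6, -334.2, 35.9], 0.68)]
yellow_valve_stem [([538.9, -227.4, 86.4], 0.92)]
yellow_lever_tip []
mark_tab [([539.6, -336.3, 37.3], 0.83)]
yellow_valve_stem [([539.6, -223.7, 85.8], 0.6)]
yellow_lever_tip [([535.5, -319.6, 84.7], 0.86)]
mark_tab [([540.1, -337.6, 38.0], 0.71)]
tab [ 541.8 -334.6] [ 541.9 -335. ] 299 lever [ 537.6 -278.1] 1418 dir 266.4 box ((537.5789794921875, -278.1248474121094), (79.3482666015625, 13.2030611038208), 86.32788848876953)
tab ang 270.9616580661997 lever centroid ang 267.32101503025814
```

View pics/v1.png

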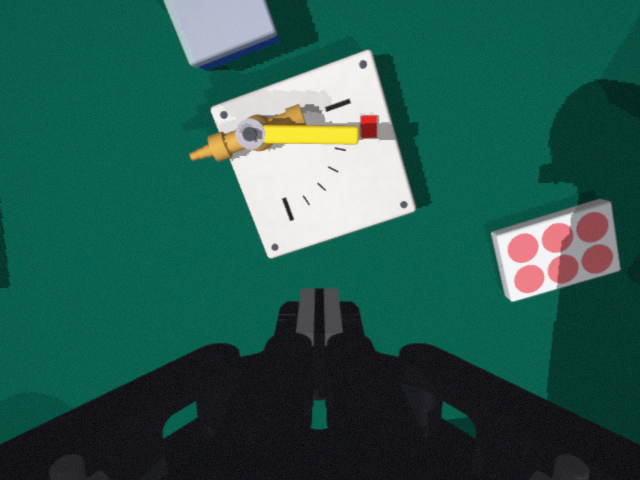

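The lever points about 4° short of the tab (tip at 358,134; tab middle at 369,126). One more small push: TCP to x ≈ 524.

```bash
python3 -m pendant '0 1.7 -2.1 0 0 0 3;0 0 0 -6 0 0 0;0 0 0 -6 0 0 0;0 0 0 -6 0 0 0;0 0 0 -5 0 0 0;0 0 0 -1.9 0 0 0;0 0 0 0 0 0 0;0 1.2 0 0 0 0 0;0 0.8 0 0 0 0 0;0 0 0 0 0 0 0;0 0 0 0 0 0 0'
```

```text
clock: 19.1
tcp_pos: [515.4, -304.0, 76.7]
ee_rot: [180.0, -0.0, 0.1]
ft_force: [-0.9, -0.4, -0.8]
finger_gap: -0.3
grip_force: 0.0
```

```bash
python3 -m pendant '0 0.3 0 0 0 0 0;0 0.3 0 0 0 0 0;0 0.2 0 0 0 0 0;0 0 0 0 0 0 0;0 0 0 0 0 0 0'
python3 -m pendant '0 -1.5 0 0 0 0 0;0 -2 0 3 0 0 0;0 -1 0 5 0 0 0;0 0 0 6 0 0 0;0 0 0 6 0 0 0;0 0 0 5 0 0 0;0 0 2 0 0 0 0;0 0 0 0 0 0 0;0 0 0 0 0 0 0'
python3 an.py v2.png
```

```text
clock: 19.73
tcp_pos: [523.3, -304.0, 76.2]
ee_rot: [-180.0, -0.0, 0.1]
ft_force: [-1.9, -0.4, 0.6]
finger_gap: 0.2
grip_force: 0.5
clock: 20.85
tcp_pos: [477.7, -283.7, 325.3]
ee_rot: [-180.0, 0.1, 0.1]
ft_force: [-0.4, -0.4, -0.3]
finger_gap: 0.0
grip_force: 0.0
yellow_valve_stem [([539.8, -225.3, 84.1], 0.94)]
yellow_lever_tip [([543.1, -321.2, 85.1], 0.7), ([392.8, -551.6, -5.6], 0.48)]
mark_tab [([542.8, -336.2, 37.5], 0.72)]
yellow_valve_stem [([537.7, -224.5, 85.5], 0.68)]
yellow_lever_tip [([542.7, -319.3, 83.8], 0.79)]
mark_tab [([539.2, -336.5, 38.4], 0.7)]
yellow_valve_stem [([542.2, -226.2, 86.5], 0.69)]
yellow_lever_tip [([545.4, -318.5, 83.6], 0.65)]
mark_tab [([541.0, -336.6, 36.3], 0.95), ([539.8, -228.5, -6.3], 0.61)]
tab [ 541.6 -335.1] [ 541.7 -334.9] 298 lever [ 541.2 -278.4] 1380 dir 90.2 box ((540.79345703125, -278.2445983886719), (12.596538543701172, 79.765869140625), 0.0465669222176075)
tab ang 270.84151051189474 lever centroid ang 271.3155233017181
```

```bash
python3 -c "
import cv2;i=cv2.imread('pics/v2.png');cv2.imwrite('pics/v2c.png',cv2.resize(i[40:270,180:430],None,fx=2.5,fy=2.5,interpolation=cv2.INTER_CUBIC))
from h import *
for cam in('scene','side'):
  snap(cam)
  for t in['blue_lever_tip','yellow_lever_tip','mark_tab','dish','tip_box']:print(cam,t,find(t,cam))"
```

```text
scene blue_lever_tip [([427.2, 246.7, 89.0], 0.78)]
scene yellow_lever_tip [([546.6, -323.6, 94.7], 0.73)]
scene mark_tab [([522.9, 236.8, -3.1], 0.63), ([537.3, -335.7, 36.9], 0.47)]
scene dish [([608.1, 159.9, 0.8], 0.66)]
scene tip_box [([651.1, -198.9, -1.4], 0.95)]
side blue_lever_tip [([423.0, 246.8, 89.2], 0.76)]
side yellow_lever_tip [([538.3, -322.1, 93.6], 0.77), ([424.1, 246.3, 88.9], 0.34)]
side mark_tab [([541.6, -334.6, 37.6], 0.46)]
side dish []
side tip_box [([645.0, -199.9, -2.2], 0.87)]
```

View pics/v2c.png

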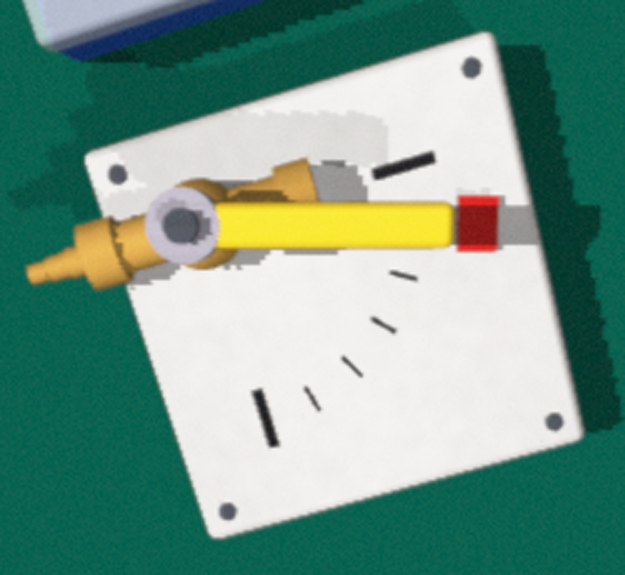

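The crop shows the yellow lever's axis (stem 182,226, tip 452,225) pointing at the middle of the red tab (478,223). The blue lever is still shut and the bystanders are unmoved.

```bash
python3 -c "
from workcell import robot
print(robot.hand_in())"
```

```text
the job is handed in; nothing more can be done
None
```

I shut the blue valve fully to its end stop first, then opened the yellow valve until its lever points at the middle of the red tab (within about 0.5° by camera). The dish and tip box showed no movement when last checked, no other bystander was near the arm's pushes, and the job is handed in at about 22 s.

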